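# Lean the chart board on the raised flap

### The arm

A 6-joint arm with a two-finger parallel gripper is mounted at the origin on the work surface. World frame = base frame: x ahead of the robot, y to its left, z up, the work surface at z = 0. Lengths are in mm, angles in degrees, forces in N, time in s.
With the tool pointing down it reaches from about 300 to 850 mm from the base axis. Payload 4.2 kg.
Tool frame: the origin (TCP) lies midway between the tips of the shut fingers; the grasp point (between the pads) lies 19 mm behind it; z points along the fingers, y is the line along which they close (so a half turn about z gives the same grasp; the last joint's range is limited). The gripper opens to 91 mm and grips with 3 to 60 N. Pads are 32 mm wide; open, the fingers measure 118 mm over their backs; the gripper's body (76 mm by 178 mm) begins 60 mm behind the grasp point.
Start: joints at [-75.63, 18.312, 89.639, -0, 72.044, -1.146], TCP at [153.816, -554.061, 213.976] pointing down, gripper open.
Joint ranges: [-177.97, 177.97], [-48.28, 115.42], [12.27, 149.76], [-77.06, 257.06], [2.81, 150.46], [-146.56, 146.56]. Speed limits (degrees/s): [147.25, 147.25, 180, 180, 180, 180].

### API

Orientations are given as [roll, pitch, yaw] about the fixed x, y, z axes, in that order (R = Rz(yaw) Ry(pitch) Rx(roll)).
In Python, from workcell import env gives the robot as it stands.
- The arm moves only by the tool send_rows, never from a script. Its argument "steps" is a list that holds one entry, the list of rows, each a list of 5 numbers: the shift along the tool's x, y, z scaled (see below), then the turn about the tool's z scaled (see below), then the opening, from 0 (shut) to 1 (fully open). In form: [[[dx, dy, dz, yaw, fingers], ...]]. A call has 1 to 5 rows; each row shifts and turns the commanded pose from where the row before left it, along the tool's axes as they then stand; what a row does not reach is not made up. The controller multiplies each number of a shift by 0.04 m and each number of a turn by 0.12 rad. A row lasts 1/12 s, in which the tool goes at most 41.7 mm and 7.16 degrees, less where a joint would pass 70% of its speed; a pose out of reach is approached as far as the arm can. A call with a number of a shift or a turn outside -1 to 1 is refused whole. A call with a gripper value outside its range is refused whole. The fingers move at their own pace and stop on an object; "squeeze" is the grip in N (left out, the last holds). Time passes only in rows, so rows that do not move let the fingers close. It gives the time, the measured TCP pose, the force, the opening and the grip force at its end, in the units of the state.
- env.state(): the state, without advancing time (a new reading comes with each control period).
- env.grab_frame(name): name is "scene" or "top" or "wrist"; returns a dict with "pixels" (384x512x3 uint8, red, green, blue), "depth" (384x512 float32, mm along the optical axis (not along the pixel's ray), 0 where there is no reading), "intrinsics" (3x3 intrinsics, pixels), "cam_to_world" (4x4, takes a point from camera to world coordinates). Camera axes: x right, y down, z forward; pixel columns grow to the right and rows downward; lengths in mm; the calibration is good to about 2 mm. A picture is of the moment at which its call begins.
- env.job_done(): hands the job in; it is judged then, once.
The state is a dict: "time_s": time; "qpos": joint angles; "qvel": joint speeds; "effort": joint torques, N m; "ee_pos": TCP position; "ee_rot": TCP orientation; "force": force on the tool from outside, world axes, zero at the start; "torque": the same for the moment, N m; "gripper_width": finger opening in mm; "gripper_force": force on a finger pad.
Only numpy, scipy, OpenCV 4.12 (cv2) and the standard library are available. Lean on these libraries where they do the work, as an engineer would, in place of code of your own. Each camera call takes 0.05 s, during which the arm holds its last target. There are 200 camera calls.

### The job

Push the half-lowered flap of the chart desk back until it rests against its stop. Then tip up the chart board that lies face down across the GPS case, so that it stands on the table on the long edge that is next to the sill and leans back by itself against the flap, chart side showing. Leave the GPS case and everything else where they lie.

Things in the scene. Friction and masses are not known exactly. Their poses are not given: they have to be found in the camera images.
- desk: fixed dark-wood sill of the chart desk on the table: a bar 280 mm wide (its y), 90 mm deep (its x), 25 mm high. Origin: on the table, at the middle of the foot of its long front face; x points horizontally from the front into the sill (away from the board), y along the sill, z up. The flap's hinge line lies along y at x = 40 mm, z = 30 mm; two 80 mm high stop posts stand behind the hinge.
- flap (a joint): hinge angle of the dark-wood flap, rad: 0 = upright, negative = leaning forward over the board, +0.18 = leaning back against its stop (end of travel). The flap is a panel 200 mm wide, 12 mm thick, its free edge 153 mm from the hinge line. Friction holds it at any angle; pushing at the free edge takes about 3 N.
- flap_edge (a point): middle of the flap's free (upper) edge, mid thickness
- board: loose rigid plywood chart board, 260 mm (its y) x 175 mm (its x) x 10 mm thick (its z), about 0.34 kg, lying face down at a slope of about 19 degrees. Origin: centre of its chart side (the underside at the start); z points from the chart side to the plain back, so z is about up at the start and level, pointing to the flap, when the board stands upright. x points to its foot edge.
- board_foot (a point): middle of the board's long foot edge, at the chart-side surface: at the start on the table, 15 to 37 mm in front of the sill
- board_head (a point): middle of the long edge at the other end of the board, at the chart-side surface: at the start in the air, about 55 mm above the table, overhanging the GPS case by about 20 mm with free room below
- gps: loose green plastic handheld GPS case, 50 mm (x) x 110 mm (y) x 32 mm high, 0.28 kg, flat on the table under the board, long side along the sill. Origin: centre of its underside.
- clamp: bystander: loose steel chart clamp 50 x 90 mm, 30 mm high, beside the sill. Origin: centre of underside
- cap: bystander: loose glass bottle cap, 40 mm across, 32 mm high, beside the board. Origin: centre of underside
- coaster: bystander: loose round grey silicone coaster, 92 mm across, 6 mm high, in front of the board. Origin: centre of underside
- mug: bystander: white mug 80 mm across, 90 mm high. Origin: centre of underside
- pilot: bystander: blue book 150 x 210 x 30 mm. Origin: centre of underside
- ruler: bystander: black ruler 300 x 30 x 6 mm. Origin: centre of underside
- compass: bystander: round rubber-cased compass, 76 mm across, 36 mm high. Origin: centre of underside

How it is judged (in metres and radians):
On the way, in this order (a step that is already met when the one before it is completed fails the run):
1. the flap is back at its stop (above 0.12 rad) while the board still lies on the GPS case (value of joint flap above 0.12 rad and angle between board's own z axis and vertical below 0.6 rad), for 0.2 s.
2. the board has been tipped up past upright and leans on the flap (angle between board's own z axis and vertical between 1.7 and 2.4 rad and contact force between board and flap above 0.1 N), for 0.2 s.
At the end, for the whole second after the job is handed in: Flap at its stop (above 0.12 rad); board at rest, foot edge on the table (site below 15 mm) in front of the sill, head edge above 110 mm, leaning 7 to 47 degrees past upright on the flap, chart side out; GPS case within 50 mm and bystanders within 30 mm of where they were (all of step 2 and height (world z) of board_foot below 0.015 m and height (world z) of board_head above 0.11 m and x of board_foot in the frame of desk below 0.004 m and value of joint flap above 0.12 rad and linear speed of board below 0.01 m/s and angular speed of board below 0.05 rad/s and distance of gps from where it was at the start of the episode below 0.05 m); the robot touches nothing.
It fails at once if a bystander is moved by more than 30 mm (distance of any of clamp, cap, coaster, mug, pilot, ruler, compass from where it was at the start of the episode above 0.03 m).
It fails at once if the GPS case is moved by more than 50 mm (distance of gps from where it was at the start of the episode above 0.05 m).
It also fails if it takes over 51 s, if anything falls off the work surface, if the arm or the gripper's body presses on something with over 40 N, if the wrist force passes 120 N, or if a joint passes its speed limit or range.

## Working session

There is one attempt and no reset: what is moved stays moved. The work goes in short steps, Python scripts to look and compute and a tool call to move; the robot and the scene stay as the last step left them, time stands still between calls to the robot, and variables do not carry over. Pictures are saved under pics/ and viewed, at most 10 in all, crops included, and the job is handed in when it is done.

Besides the shell and the picture viewer there is one more tool, called after "Request:" as name(argument=value, ...) on one line, values as JSON. send_rows: Moves the arm, as the interface text tells. Shifts and turns lie within -1 to 1; 1 stands for 0.04 m of shift or 0.12 rad of turn. Its arguments: {"type":"object","properties":{"steps":{"type":"array"},"squeeze":{"type":"number"}},"required":["steps"]}

```bash
ls; mkdir -p pics
cat > h.py <<'E'
import numpy as np, cv2, pickle
from workcell import env
def snap(name,tag):
    f=env.grab_frame(name); pickle.dump(f,open(f'pics/{tag}.pkl','wb'))
    cv2.imwrite(f'pics/{tag}.png',cv2.resize(f['pixels'][:,:,::-1],(768,576))); return f
def cloud(f):
    d=np.asarray(f['depth']);K=np.array(f['intrinsics']);T=np.array(f['cam_to_world'])
    v,u=np.mgrid[:d.shape[0],:d.shape[1]]
    p=np.stack([(u-K[0,2])/K[0,0]*d,(v-K[1,2])/K[1,1]*d,d],-1)
    return p@T[:3,:3].T+T[:3,3]
E
python3 - <<'E'
from h import *
for n in ("scene","top"):
    f=snap(n,n+'0'); print(np.array(f['cam_to_world']).round(2),np.array(f['intrinsics']))
print(env.state())
E
```

```text
pics
[[ 4.30000e-01  5.00000e-01 -7.50000e-01  1.71147e+03]
 [ 9.00000e-01 -2.20000e-01  3.60000e-01 -5.07980e+02]
 [ 1.00000e-02 -8.40000e-01 -5.50000e-01  9.40170e+02]
 [ 0.00000e+00  0.00000e+00  0.00000e+00  1.00000e+00]] [[486.74633362   0.         261.06476386]
 [  0.         486.74633362 192.52359952]
 [  0.           0.           1.        ]]
[[ 0.00000e+00 -9.90000e-01  1.60000e-01  3.36750e+02]
 [-1.00000e+00 -0.00000e+00 -2.00000e-02  2.26300e+01]
 [ 2.00000e-02 -1.60000e-01 -9.90000e-01  1.49107e+03]
 [ 0.00000e+00  0.00000e+00  0.00000e+00  1.00000e+00]] [[415.67170432   0.         262.18599336]
 [  0.         415.67170432 190.49832967]
 [  0.           0.           1.        ]]
{'time_s': 0.1, 'qpos': array([-7.56294810e+01,  1.83486102e+01,  8.96968817e+01, -2.88693300e-03,
        7.20434433e+01, -1.14610467e+00]), 'qvel': array([-0.04426807, -0.06873569, -0.20946228,  0.01666234, -0.11194091,
        0.05143052]), 'effort': array([-4.93572898e-04, -4.13333416e+01, -2.32510346e+01,  7.28403521e-02,
        4.22492065e-02, -5.64371828e-05]), 'ee_pos': array([ 153.70022566, -553.63378443,  213.21518199]), 'ee_rot': array([-1.79911028e+02,  9.65499615e-04,  1.55175165e+01]), 'force': array([ 0.19109661, -0.15759041, -0.31760327]), 'torque': array([ 0.0172566 , -0.00351606, -0.03288223]), 'gripper_force': 0.0, 'gripper_width': 91.23606657110577}
```

View pics/scene0.png

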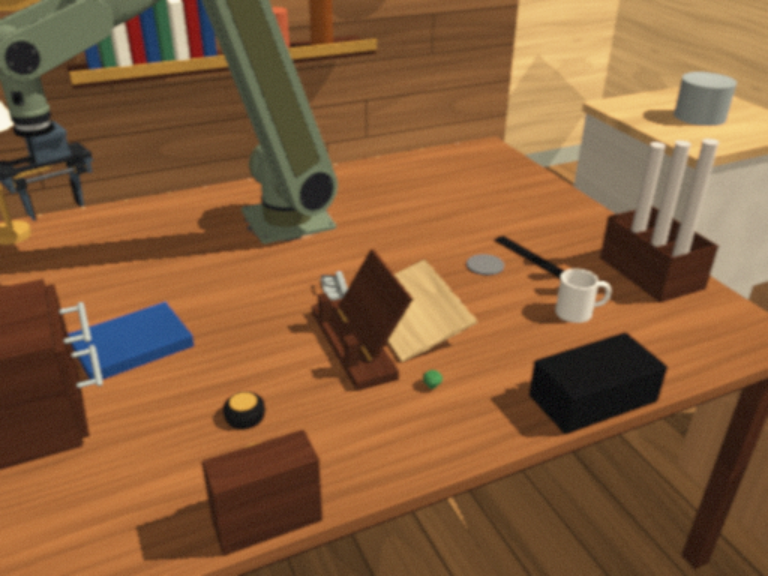

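View pics/top0.png

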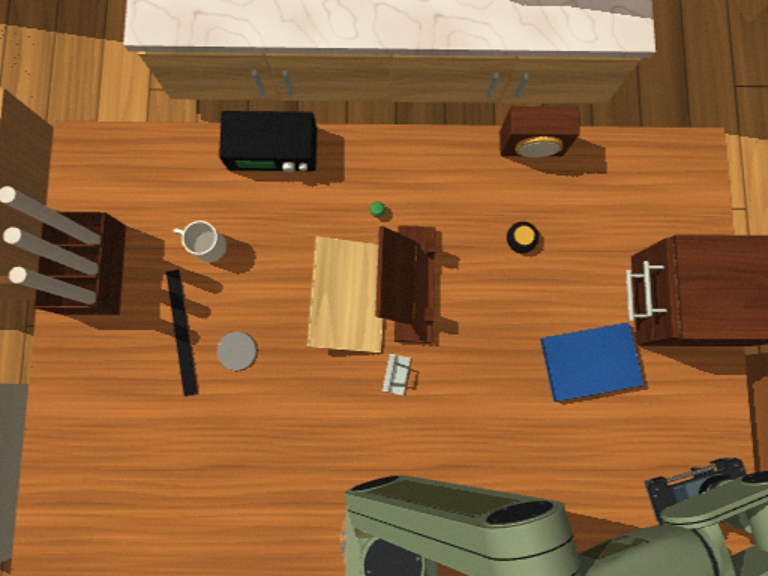

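The top view shows the flap's free edge at about (380,227)–(376,320). The board's visible head edge runs (315,237)–(307,347), and the sill's far side is at about x=436. The scene view agrees with this. Next I'll turn these pixels into world positions.

Run:
```python
from h import *
f=pickle.load(open('pics/top0.pkl','rb'));P=cloud(f)
g=lambda u,v:P[int(round(v/1.5)),int(round(u/1.5))].round(0)
for n,u,v in [('bh1',318,241),('bh2',311,343),('bf',378,349),('bmid',340,290),('flap edge a',382,231),('b',379,315),('mid',380,275),('flap low a',412,245),('flap low b',408,312),('sill',432,235),('sill2',427,338),('sillf',400,335),('clamp',395,375),('cap',377,209),('coaster',237,350),('mug',203,235),('table',280,300)]: print(n,g(u,v))
# region fits
c=f['pixels'].astype(int)
sub=(slice(150,240),slice(200,295))
Q=P[sub].reshape(-1,3);C=c[sub].reshape(-1,3)
b=(C[:,1]>130)&(C[:,2]>70)&(Q[:,2]<90)&(Q[:,2]>5)
def plane(X):
    m=X.mean(0);n=np.linalg.svd(X-m)[2][2];n*=np.sign(n[2]);return m,n,np.abs((X-m)@n).mean()
m,n,r=plane(Q[b]);print('board',b.sum(),m.round(1),n.round(3),r.round(2),'slope',np.degrees(np.arccos(n[2])),'az',np.degrees(np.arctan2(n[1],n[0])))
r_=cv2.minAreaRect(Q[b][:,:2].astype(np.float32));print(r_,cv2.boxPoints(r_).round(0))
fl=(Q[:,2]>95);m,n,r=plane(Q[fl]);print('flap',fl.sum(),m,n,r,'zmax',np.percentile(Q[fl][:,2],99),'ang',np.degrees(np.arccos(n[2])),'az',np.degrees(np.arctan2(n[1],n[0])))
r_=cv2.minAreaRect(Q[fl][:,:2].astype(np.float32));print(r_,cv2.boxPoints(r_).round(0))
s=Q[(abs(Q[:,2]-25)<3)&(C[:,1]<80)]
if len(s): r_=cv2.minAreaRect(s[:,:2].astype(np.float32));print('sill',len(s),r_,cv2.boxPoints(r_).round(0))
```

```text
bh1 [ 337.   23. 1491.]
bh2 [439. 184.  64.]
bf [429.  31.  13.]
bmid [567. 119.  49.]
flap edge a [679.  22. 164.]
b [494.  27. 163.]
mid [582.  28. 164.]
flap low a [675. -50.  53.]
flap low b [513. -38.  60.]
sill [703. -98.  31.]
sill2 [457. -86.  26.]
sillf [463. -22.  33.]
clamp [370.  -8.  15.]
cap [768.  36.  33.]
coaster [429. 363.   9.]
mug [704. 458.  10.]
table [548. 266.   0.]
board 3246 [551.8 109.1  41.4] [-0.014 -0.305  0.952] 2.85 slope 17.764067125772563 az -92.69798514974677
((549.6348266601562, 71.41850280761719), (246.7782745361328, 275.0500793457031), 86.58226013183594) [[405. -44.]
 [680. -60.]
 [694. 186.]
 [420. 203.]]
flap 962 [578.99200322   8.49437433 187.10264157] [-0.01879214 -0.99975179  0.01196754] 12.568801450270348 zmax 1491.0725470469906 ang 89.31429406496557 az -91.07685099141803
((513.29833984375, 10.015401840209961), (54.14789962768555, 353.83575439453125), 87.59468078613281) [[335. -10.]
 [689. -24.]
 [691.  30.]
 [338.  44.]]
sill 642 ((577.8008422851562, -0.6192092895507812), (199.54083251953125, 305.9241027832031), 88.03559112548828) [[ 422.  -95.]
 [ 727. -106.]
 [ 734.   94.]
 [ 428.  104.]]
```

Request:
send_rows(steps=[[[0,0,-0.6,-1,1],[0,0,-0.6,-1,1],[0,0,0,-1,1],[0,0,0,-1,1],[0,0,0,-1,1]]])

```text
time_s: 0.52
ee_pos: [153.8, -554.0, 262.0]
ee_rot: [180.0, 0.0, 50.2]
force: [-0.1, -0.3, -0.6]
gripper_width: 91.1
gripper_force: 0.0
```

Request:
send_rows(steps=[[[0,0,0,-1,1],[0,0,0,-1,1],[0,0,0,-1,1],[0,0,0,-1,1],[0,0,0,-1,1]]])

```text
time_s: 0.93
ee_pos: [153.8, -553.8, 261.4]
ee_rot: [-180.0, -0.1, 84.6]
force: [-0.4, -0.3, 0.2]
gripper_width: 91.2
gripper_force: 0.0
```

Request:
send_rows(steps=[[[0.4,0.2,0,-0.46,1],[0.86,0.5,0,0,1],[0.86,0.5,0,0,1],[0.86,0.5,0,0,1],[0.86,0.5,0,0,1]]])

```text
time_s: 1.35
ee_pos: [249.8, -403.3, 261.4]
ee_rot: [-180.0, -0.0, 87.4]
force: [0.8, -0.4, -0.2]
gripper_width: 91.6
gripper_force: 0.0
```

Request:
send_rows(steps=[[[0.86,0.5,0,0,1],[0.86,0.5,0,0,1],[0.86,0.5,0,0,1],[0.86,0.5,0,0,1],[0.86,0.5,0,0,1]]])

```text
time_s: 1.77
ee_pos: [357.4, -235.8, 261.8]
ee_rot: [-180.0, -0.0, 87.4]
force: [1.5, 0.2, -0.8]
gripper_width: 91.0
gripper_force: 0.0
```

Request:
send_rows(steps=[[[0.85,0.52,0,0,1],[0.85,0.52,0,0,1],[0.85,0.52,0,0,1],[0.85,0.52,0,0,1],[0.85,0.52,0,0,1]]])

```text
time_s: 2.18
ee_pos: [469.0, -70.6, 261.7]
ee_rot: [-180.0, 0.0, 87.5]
force: [0.3, -1.3, 0.1]
gripper_width: 91.1
gripper_force: 0.0
```

Request:
send_rows(steps=[[[0.85,0.52,0,0,1],[0.85,0.52,0,0,1],[0.85,0.52,0,0,1],[0.85,0.52,0,0,1],[0.85,0.52,0,0,1]]])

```text
time_s: 2.6
ee_pos: [580.6, 94.5, 261.4]
ee_rot: [-180.0, 0.0, 87.5]
force: [0.7, -0.6, 0.6]
gripper_width: 91.3
gripper_force: 0.0
```

Run:
```python
from h import *
snap('wrist','w1'); f=snap('scene','s1'); print(env.state()['ee_pos'])
```

```text
[582.30150995  97.22039332 260.24274647]
```

View pics/w1.png

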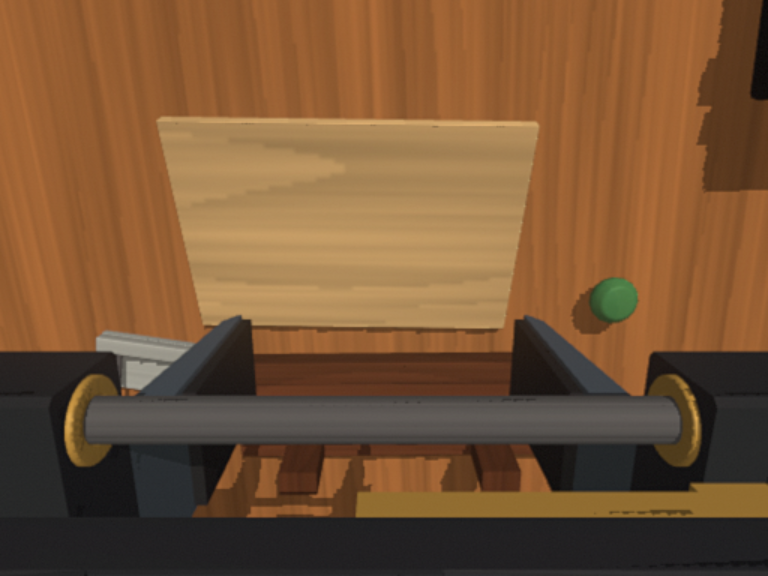

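The wrist view shows the whole board: head edge (158,118)–(538,123), foot edge (203,325)–(503,328). A dark edge, either flap or sill, lies at row 352.

Run:
```python
from h import *
f=pickle.load(open('pics/w1.pkl','rb'));P=cloud(f);print(np.array(f['cam_to_world']).round(2))
g=lambda u,v:(P[int(round(v/1.5)),int(round(u/1.5))].round(1), f['depth'][int(round(v/1.5)),int(round(u/1.5))])
for n,u,v in [('h1',163,128),('h2',532,130),('hm',350,128),('f1',208,318),('f2',498,320),('fm',350,320),('dark1',300,360),('dark2',480,360),('d3',380,372),('d4',380,390),('cap',613,298),('clamp',140,350)]: print(n,g(u,v))
```

```text
[[ 1.0000e+00 -4.0000e-02 -1.0000e-02  5.8459e+02]
 [-5.0000e-02 -9.6000e-01 -2.6000e-01  1.6949e+02]
 [-0.0000e+00  2.6000e-01 -9.7000e-01  4.3204e+02]
 [ 0.0000e+00  0.0000e+00  0.0000e+00  1.0000e+00]]
h1 (array([436. , 188.5,  63.8]), np.float32(352.39136))
h2 (array([686.4, 175.1,  65. ]), np.float32(351.3533))
hm (array([562.4, 182.7,  63.5]), np.float32(352.42752))
f1 (array([429.3,  34.6,  11.9]), np.float32(442.76678))
f2 (array([676.4,  22.2,  12.1]), np.float32(442.64355))
fm (array([549.6,  27.7,  11.6]), np.float32(443.35233))
dark1 (array([505. ,  -5.3,  17. ]), np.float32(447.34125))
dark2 (array([659.7, -10.8,  20.3]), np.float32(443.5182))
d3 (array([573.3, -15.9,  25.1]), np.float32(441.42273))
d4 (array([576.5,  34.3, 159.9]), np.float32(298.1471))
cap (array([765.5,  42.3,  30. ]), np.float32(418.86368))
clamp (array([368.9,  11.1,  18.6]), np.float32(443.297))
```

View pics/s1.png

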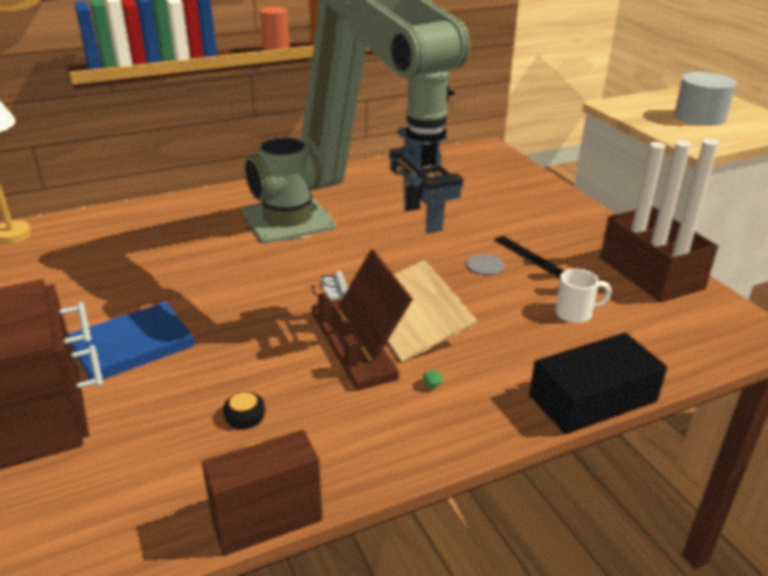

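Positions match the model: sill front y≈-10, hinge y≈-50, flap edge y≈34 at z≈160, leaning about 33° forward. I'll come down in front of the flap edge and push it back.

Request:
send_rows(steps=[[[0,0,0.8,0,1],[0,0,0.8,0,1],[0,0,0.8,0,1],[0,0,0.8,0,1],[-0.5,0,0,0,1]]])

```text
time_s: 3.12
ee_pos: [574.2, 73.6, 127.1]
ee_rot: [-179.2, 0.1, 87.6]
force: [-0.6, -0.3, -1.0]
gripper_width: 91.1
gripper_force: 0.0
```

Request:
send_rows(steps=[[[-0.3,0,0,0,1],[-0.3,0,0,0,1],[-0.3,0,-0.05,0,1],[-0.3,0,-0.05,0,1],[-0.3,0,-0.05,0,1]]])

```text
time_s: 3.53
ee_pos: [578.1, 12.5, 142.6]
ee_rot: [179.7, -0.1, 87.4]
force: [-0.0, 4.0, 2.9]
gripper_width: 91.2
gripper_force: 1.9
```

Request:
send_rows(steps=[[[-0.3,0,-0.05,0,1],[-0.3,0,-0.05,0,1],[-0.3,0,-0.05,0,1],[-0.2,0,0,0,1],[-0.2,0,0,0,1]]])

```text
time_s: 3.95
ee_pos: [574.4, -40.3, 146.1]
ee_rot: [179.9, -0.0, 87.4]
force: [2.5, 2.3, 1.8]
gripper_width: 91.3
gripper_force: 1.5
```

Request:
send_rows(steps=[[[-0.15,0,0,0,1],[-0.1,0,0,0,1],[-0.05,0,0,0,1]]])

```text
time_s: 4.2
ee_pos: [574.0, -46.9, 145.7]
ee_rot: [180.0, -0.6, 87.4]
force: [2.8, 19.6, 1.9]
gripper_width: 91.2
gripper_force: 10.0
```

Request:
send_rows(steps=[[[0.5,0,0,0,1],[0.95,-0.1,0,0,1],[0.95,-0.1,0,0,1],[0.95,-0.1,0,0,1],[0.95,-0.1,0,0,1]]])

```text
time_s: 4.62
ee_pos: [564.0, 121.6, 145.0]
ee_rot: [-179.8, 0.1, 87.4]
force: [1.3, 0.4, 0.2]
gripper_width: 91.2
gripper_force: 0.0
```

Request:
send_rows(steps=[[[0.95,-0.1,0,0,1],[0.95,-0.1,0,0,1],[0.95,-0.05,0,0,1],[0,0,0,0,1],[0,0,0,0,1]]])

```text
time_s: 5.03
ee_pos: [559.5, 236.3, 144.8]
ee_rot: [-179.9, 0.2, 87.6]
force: [-0.7, -1.1, -0.5]
gripper_width: 91.0
gripper_force: 0.0
```

Run:
```python
from h import *
f=snap('wrist','w2');P=cloud(f);print(env.state()['ee_pos'])
snap('scene','s2')
m=cv2.imread('pics/w2.png'),cv2.imread('pics/s2.png')
cv2.imwrite('pics/m2.png',cv2.hconcat([cv2.resize(m[0],(400,300)),cv2.resize(m[1][200:430,250:550],(391,300))]))
```

```text
[559.64697684 235.01312754 144.89875287]
```

View pics/m2.png

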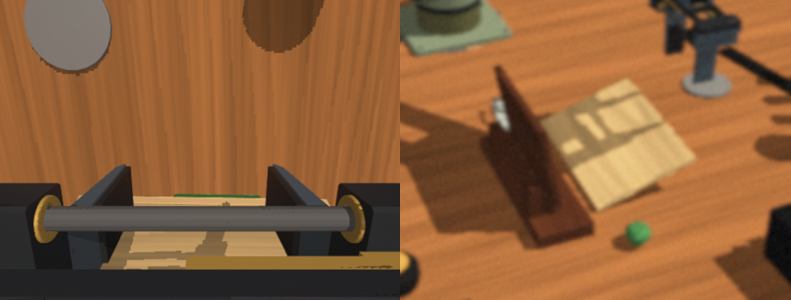

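The flap leans back on its stop and the board still lies on the GPS case. I'll lower the fingers in front of the head edge and slide the board to the sill.

Request:
send_rows(steps=[[[0,0,0.89,0,1],[0,0,0.89,0,1],[0,0,0.89,0,1],[0,0,0,0,1],[-0.3,0,0,0,1]]])

```text
time_s: 5.55
ee_pos: [559.2, 222.7, 37.9]
ee_rot: [-179.8, 0.1, 87.4]
force: [0.4, 0.4, 0.7]
gripper_width: 91.2
gripper_force: 0.0
```

Request:
send_rows(steps=[[[-0.2,0,0,0,1],[-0.2,0,0,0,1],[-0.2,0,0,0,1],[0,0,0,0,1]]])

```text
time_s: 5.88
ee_pos: [559.6, 197.9, 40.9]
ee_rot: [179.9, -0.0, 87.3]
force: [-1.4, -0.2, -0.2]
gripper_width: 91.5
gripper_force: 0.0
```

Request:
send_rows(steps=[[[-0.15,0,0,0,1],[-0.15,0,0,0,1],[-0.15,0,0,0,1],[-0.1,0,0,0,1]]])

```text
time_s: 6.22
ee_pos: [557.3, 180.2, 39.5]
ee_rot: [-180.0, -0.3, 87.3]
force: [-3.8, 20.9, 2.1]
gripper_width: 91.5
gripper_force: 10.4
```

Run:
```python
from h import *
for i in range(2): s=env.state();print(s['ee_pos'].round(1),s['force'].round(1))
f=snap('top','t3');P=cloud(f)
im=f['pixels'][130:260,190:310,::-1];cv2.imwrite('pics/t3c.png',cv2.resize(im,None,fx=4.5,fy=4.5,interpolation=cv2.INTER_CUBIC))
```

```text
[557.3 180.2  39.5] [-3.8 20.9  2.1]
[557.3 180.2  39.5] [-3.8 20.9  2.1]
```

View pics/t3c.png

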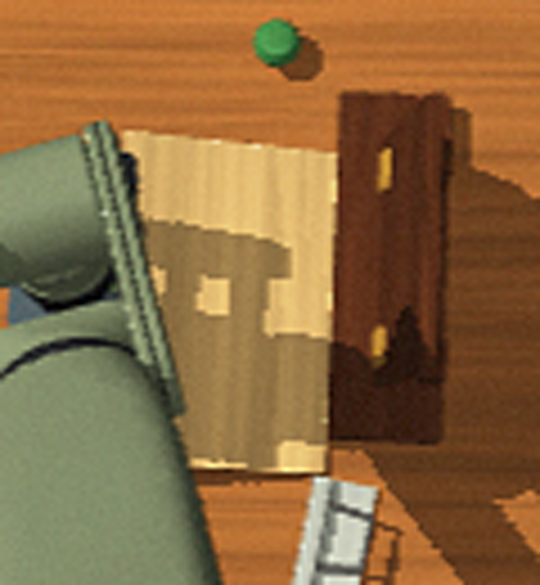

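The foot now touches the sill along its length and the push force has risen to 21 N. Next I'll lift along the arc.

Request:
send_rows(steps=[[[0,0,-0.2,0,1],[-0.03,0,-0.2,0,1],[-0.06,0,-0.2,0,1],[-0.12,0,-0.2,0,1]]])

```text
time_s: 6.6
ee_pos: [557.2, 170.0, 71.7]
ee_rot: [-180.0, -0.1, 87.5]
force: [-2.4, 7.9, 1.3]
gripper_width: 91.3
gripper_force: 4.0
```

Run:
```python
from h import *
f=snap('scene','s4')
cv2.imwrite('pics/s4c.png',cv2.resize(f['pixels'][120:290,170:370,::-1],(700,595),interpolation=cv2.INTER_CUBIC))
```

```text
(no output)
```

View pics/s4c.png

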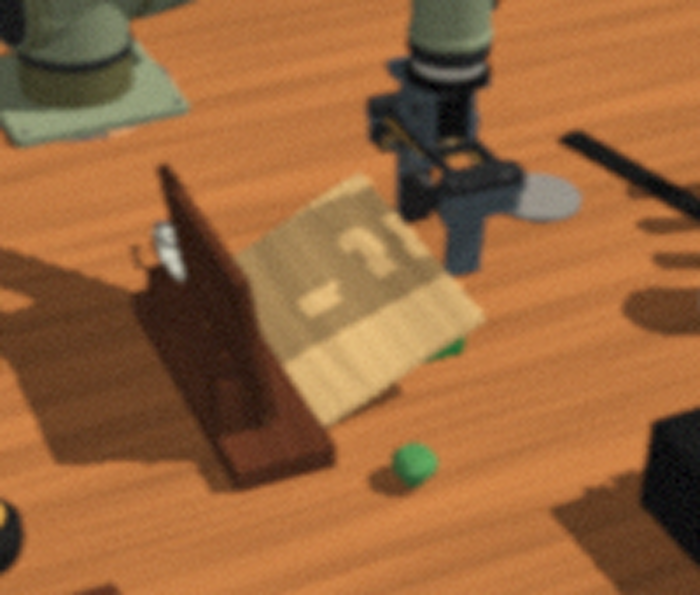

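The board has lifted (GPS visible beneath it) and the fingers hold its head edge. I'll continue the arc.

Request:
send_rows(steps=[[[-0.11,0,-0.19,0,1],[-0.13,0,-0.19,0,1],[-0.15,0,-0.18,0,1],[-0.17,0,-0.17,0,1],[-0.18,0,-0.16,0,1]]])

```text
time_s: 7.07
ee_pos: [557.3, 144.4, 110.3]
ee_rot: [179.8, -0.6, 87.4]
force: [-6.5, 19.2, 14.5]
gripper_width: 91.1
gripper_force: 9.6
```

Request:
send_rows(steps=[[[0,0,-0.15,0,1],[-0.12,0,-0.16,0,1],[-0.15,0,-0.15,0,1]]])

```text
time_s: 7.32
ee_pos: [556.3, 129.1, 126.7]
ee_rot: [179.9, -0.1, 87.5]
force: [-0.3, 3.8, 3.3]
gripper_width: 91.2
gripper_force: 2.3
```

```bash
cat > bp.py <<'E'
from h import *
def board(tag):
    f=snap('scene',tag);P=cloud(f);c=f['pixels'].astype(int)
    m=(c[...,0]>140)&(c[...,1]>110)&(c[...,2]>60)&(P[...,0]>440)&(P[...,0]<690)&(P[...,1]>-120)&(P[...,1]<200)&(P[...,2]>12)&(P[...,2]<200)
    X=P[m]
    for _ in range(4):
        mu=np.median(X,0);n=np.linalg.svd(X-X.mean(0))[2][2];d=(X-X.mean(0))@n
        X=X[abs(d)<max(3,np.std(d)*1.5)]
    n*=np.sign(-n[1]) if abs(n[1])>.2 else np.sign(n[2])
    z=np.percentile(X[:,2],[1,99]);y=[np.median(X[abs(X[:,2]-q)<4][:,1]).round(0) for q in z]
    print(len(X),'tilt',np.degrees(np.arccos(n[2])).round(1),'n',n.round(2),'low z,y',z[0].round(0),y[0],'high',z[1].round(0),y[1])
    s=env.state();print(s['ee_pos'].round(1),s['force'].round(1))
E
python3 -c "from bp import *;board('s5')"
```

```text
2025 tilt 50.1 n [-0.03 -0.77  0.64] low z,y 16.0 1.0 high 141.0 104.0
[556.7 127.8 127.7] [-1.5  2.6  2.3]
```

Request:
send_rows(steps=[[[-0.15,0,-0.1,0,1],[-0.15,0,-0.09,0,1],[-0.16,0,-0.09,0,1],[-0.16,0,-0.08,0,1]]])

```text
time_s: 7.7
ee_pos: [554.9, 103.2, 140.0]
ee_rot: [179.9, 0.0, 87.4]
force: [2.2, 2.9, 1.1]
gripper_width: 91.1
gripper_force: 1.1
```

```bash
python3 -c "from bp import *;board('s6')"
```

```text
1773 tilt 61.1 n [-0.03 -0.87  0.48] low z,y 18.0 -0.0 high 159.0 78.0
[554.8 101.9 140.3] [1.  0.7 1.1]
```

Request:
send_rows(steps=[[[-0.2,0,-0.05,0,1],[-0.2,0,-0.05,0,1],[-0.2,0,-0.04,0,1],[-0.2,0,-0.03,0,1],[-0.2,0,-0.02,0,1]]])

```text
time_s: 8.17
ee_pos: [552.3, 63.0, 146.9]
ee_rot: [-179.9, 0.0, 87.4]
force: [-0.1, 1.0, 1.4]
gripper_width: 91.6
gripper_force: 0.3
```

```bash
python3 -c "from bp import *;board('s7')"
```

```text
1233 tilt 75.6 n [-0.03 -0.97  0.25] low z,y 22.0 -3.0 high 174.0 37.0
[552.3  61.6 147. ] [ 0.2 -2.  -0.1]
```

Request:
send_rows(steps=[[[-0.2,0,0,0,1],[-0.2,0,0,0,1],[-0.2,0,0,0,1],[-0.2,0,0,0,1],[-0.2,0,0,0,1]]])

```text
time_s: 8.63
ee_pos: [550.8, 23.3, 147.0]
ee_rot: [-180.0, 0.0, 87.4]
force: [-0.2, 0.5, -0.4]
gripper_width: 91.1
gripper_force: 0.0
```

Request:
send_rows(steps=[[[-0.15,0,0,0,1],[-0.15,0,0,0,1],[-0.15,0,0,0,1],[-0.15,0,0,0,1],[-0.15,0,0,0,1]]])

```text
time_s: 9.05
ee_pos: [549.6, -6.3, 147.1]
ee_rot: [-180.0, 0.0, 87.4]
force: [-1.3, -0.5, 0.4]
gripper_width: 91.3
gripper_force: 0.0
```

```bash
python3 -c "from bp import *;board('s8')"
```

```text
285 tilt 102.2 n [-0.03 -0.98 -0.21] low z,y 22.0 -6.0 high 176.0 -37.0
[549.6  -7.3 147.1] [ 0.  -0.8 -0.3]
```

Request:
send_rows(steps=[[[-0.15,0,0,0,1],[-0.15,0,0,0,1],[-0.1,0,0,0,1],[-0.1,0,0,0,1],[0,0,0,0,1]]])

```text
time_s: 9.52
ee_pos: [548.7, -26.4, 147.1]
ee_rot: [-180.0, 0.0, 87.4]
force: [0.9, -0.5, -0.2]
gripper_width: 91.3
gripper_force: 0.0
```

```bash
python3 -c "from bp import *;board('s9')"
```

```text
168 tilt 111.7 n [-0.05 -0.93 -0.37] low z,y 17.0 -5.0 high 181.0 -71.0
[548.7 -26.  147.1] [-0.1 -0.4 -0.2]
```

Request:
send_rows(steps=[[[0.3,0,0,0,1],[0.6,0,0,0,1],[0.9,0,0,0,1],[0.9,0,0,0,1],[0.9,0,-0.3,0,1]]])

```text
time_s: 9.98
ee_pos: [553.4, 120.3, 157.2]
ee_rot: [-179.7, 0.0, 87.4]
force: [-0.3, 1.1, -0.3]
gripper_width: 91.2
gripper_force: 0.0
```

Request:
send_rows(steps=[[[0.9,0,-0.3,0,1],[0.9,0,-0.3,0,1],[0,0,0,0,1],[0,0,0,0,1]]])

```text
time_s: 10.32
ee_pos: [558.3, 193.0, 183.6]
ee_rot: [179.9, -0.0, 87.7]
force: [0.5, -0.1, -1.2]
gripper_width: 90.9
gripper_force: 0.0
```

Run:
```python
from bp import *
board('s10'); f=snap('wrist','w10'); s=cv2.imread('pics/s10.png')[180:450,230:590]
cv2.imwrite('pics/m10.png',cv2.hconcat([cv2.resize(s,(400,300)),cv2.resize(cv2.imread('pics/w10.png'),(400,300))]))
```

```text
200 tilt 112.9 n [-0.05 -0.92 -0.39] low z,y 17.0 -3.0 high 185.0 -72.0
[557.9 191.3 183. ] [-0.4 -1.1 -0.7]
```

View pics/m10.png

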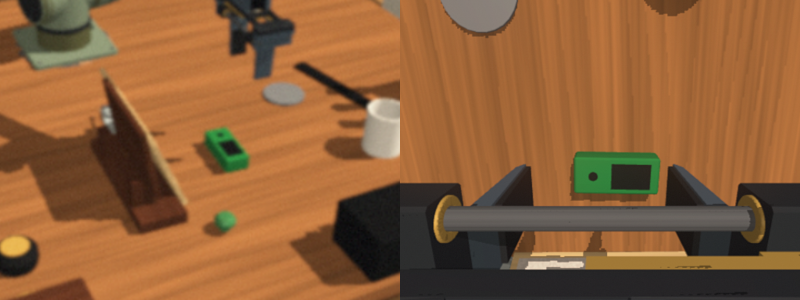

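The board leans on the flap and the GPS case is free and in place. I'll check the foot height with the top and wrist depth.

Run:
```python
from h import *
f=snap('top','t11');P=cloud(f)
for tag,F in (('t11',f),('w10',pickle.load(open('pics/w10.pkl','rb')))):
    Q=cloud(F);c=F['pixels'].astype(int);print(tag)
    for x in (450,500,540,600,640,670):
        m=(abs(Q[...,0]-x)<4)&(Q[...,1]>-110)&(Q[...,1]<40)&(Q[...,2]<215)
        X=Q[m];C=c[m];o=np.argsort(-X[:,1])[::max(1,len(X)//14)]
        print(x,[(int(X[i,1]),int(X[i,2]),int(C[i,1])) for i in o])
im=f['pixels'][130:250,190:310,::-1];cv2.imwrite('pics/t11c.png',cv2.resize(im,None,fx=4.5,fy=4.5,interpolation=cv2.INTER_CUBIC))
```

```text
t11
450 [(38, 2, 60), (27, 3, 61), (13, 9, 103), (2, 35, 105), (-7, 53, 109), (-16, 79, 107), (-26, 103, 111), (-35, 124, 116), (-44, 143, 109), (-50, 152, 110), (-59, 158, 109), (-78, 30, 26), (-86, 14, 24), (-98, 1, 60), (-108, 4, 56)]
500 [(38, 0, 121), (27, -3, 109), (16, 6, 115), (6, 20, 157), (0, 32, 107), (-10, 62, 113), (-20, 88, 105), (-29, 107, 108), (-35, 118, 106), (-44, 140, 107), (-53, 158, 101), (-62, 163, 97), (-68, 173, 16), (-77, 182, 48), (-91, 82, 34), (-105, 3, 65)]
540 [(38, 0, 107), (27, 2, 109), (13, 2, 63), (2, 24, 113), (-7, 43, 163), (-17, 69, 156), (-26, 98, 217), (-35, 117, 215), (-44, 143, 215), (-53, 158, 195), (-59, 166, 170), (-68, 172, 44), (-77, 183, 46), (-96, 28, 34)]
600 [(39, 0, 100), (28, -2, 109), (17, 5, 111), (10, 0, 141), (0, 34, 228), (-7, 45, 104), (-17, 67, 79), (-26, 91, 145), (-33, 102, 225), (-42, 124, 221), (-48, 140, 219), (-54, 152, 215), (-63, 166, 173), (-72, 176, 42), (-81, 180, 45), (-106, 3, 64)]
640 [(39, 0, 111), (28, 0, 107), (17, 2, 99), (6, 8, 175), (-3, 32, 214), (-13, 60, 225), (-23, 82, 227), (-30, 89, 229), (-39, 117,
[... 919 characters left out ...]
13, -1, 64), (12, -1, 65), (11, 5, 105), (11, 10, 109), (10, 7, 106)]
600 [(39, 0, 104), (37, 1, 106), (34, 1, 103), (31, 0, 105), (28, 0, 103), (25, 0, 105), (23, -1, 103), (20, 0, 107), (18, 0, 104), (15, -1, 106), (12, 0, 105), (10, 3, 133), (10, 6, 184), (9, 5, 186), (8, 9, 177)]
640 [(39, 0, 107), (37, 0, 103), (34, 0, 102), (31, 0, 98), (28, 0, 98), (25, -1, 101), (22, 0, 105), (20, 0, 104), (17, 0, 101), (14, 0, 99), (11, 0, 100), (9, 0, 106), (8, 5, 184), (7, 9, 180), (7, 8, 182)]
670 [(33, 0, 88), (26, 0, 106), (22, -1, 101), (20, 0, 103), (17, -1, 95), (15, 0, 103), (13, 0, 96), (11, 0, 101), (9, 0, 89), (8, 4, 160), (8, 0, 99), (7, 10, 177), (6, 0, 123), (6, 5, 177), (5, 10, 167)]
```

View pics/t11c.png

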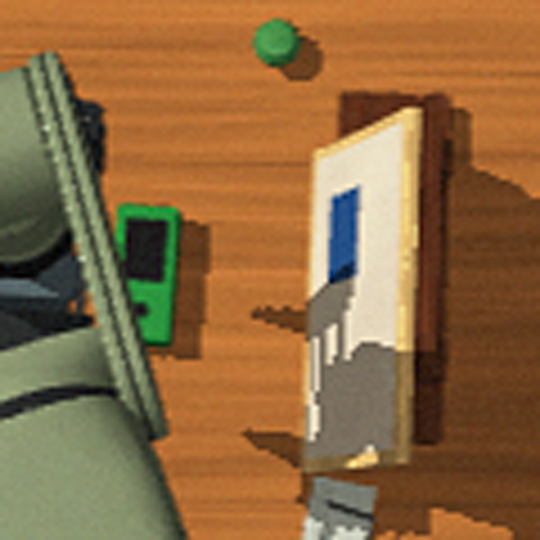

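The chart side shows, the foot is on the table about 20 mm in front of the sill, and the head is at z≈165 against the flap. The robot is clear of everything, so I'll hand in the job.

```bash
python3 -c "
from workcell import env
print(env.job_done())"
```

```text
the job is handed in; nothing more can be done
None
```

I pushed the flap back to its stop and tipped up the chart board; it now stands on its foot edge in front of the sill and leans about 20° past upright on the flap, chart side out. The GPS case and the bystanders in view look undisturbed, and the job is handed in (no verdict was returned).

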